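Close the tool tray's flush lid and swing the tray home

TASK

Put the swivel tool tray away: by pressing on its flush blue lid (lightly, it is thin plastic) slide the lid all the way out towards the tray's free end so that the open compartment is covered, and only then push near the tray's free end to pivot it fully home beneath the upper tier, lid still shut. Leave the vase, lidded pot, banding wheel and caliper where they are.

Things in the scene. Friction and masses are not known exactly. Their poses are not given: they have to be found in the camera images.
- stand: fixed swivel-tray unit; origin on the bench at the foot of the pivot post, z up. The tray's home place runs from the origin along the unit's -y; the tray swings out on its -x (front) side. White base plate 8 mm high (x -65..65, y -227..35 mm), white back panel at x 57..63 mm. A push or press over 50 N on any part breaks it
- tier_edge (a point): middle of the lower front edge of the unit's fixed clear upper tier (white rim; unit x -67..67, y -233..37 mm, 78 to 100 mm above the bench). At home the tier overhangs the tray's front side by 22 mm, so the last of the push needs a tool leaning 30 to 45 degrees back from the unit, its tip reaching in under this edge
- tray (a joint): angle (rad) of the tray about the upright pivot at the unit's origin: 0 = fully home (stop), grows to 1.45 as the free end swings out. At angle a it points from the pivot along unit x, y (-sin a, -cos a) and its front side faces (-cos a, sin a). Stiff hinge, 0.3 N m, stays where left
- tray_side (a point): where to push: on the front side face of the white tray near its free end, 170 mm from the pivot, 45 mm off the pivot line, 36 mm above the bench. The tray is 90 mm wide, reaches 205 mm out from the pivot, underside 14 and rim 58 mm above the bench; the upright side face spans 17 to 58 mm
- lid (a joint): how far (m) the blue lid has slid outward along the tray: 0 = over the inner compartment, 0.086 = stop, outer compartment covered. About 2 N of drag, stays where left. No handle, flush between the tray's sides: only the friction of a fingertip pressed on it (8 to 15 N) slides it outward
- lid_center (a point): centre of the upper face of the blue lid, 80 mm across x 91 mm along the tray x 5 mm, flush with the tray rim 58 mm above the bench; lies 68 mm + the lid's slide from the pivot. At the start its inner part may be below the upper tier; its outer edge, 45 mm further out, is clear. It does not give way downward
- vase: grey glazed vase, 92 mm across, 155 mm high, bystander; origin at the centre of its foot
- pot: white ceramic pot with blue hinged lid, 92 mm across, 92 mm high, bystander; origin at the centre of its foot
- banding_wheel: aluminium banding wheel, 140 mm across, 74 mm high, bystander; origin at the centre of its foot
- caliper: yellow plastic caliper lying flat, 180 mm long along its x, 70 mm wide, up to 10 mm high, bystander; origin on its underside in the middle of its beam

How it is judged:
By the outcome, as a careful person would: the job done as asked, in the order asked, and still so for the second after the job is handed in, with the robot touching nothing.
It also fails if it takes over 56 s, if anything falls off the work surface, if the arm or the gripper's body presses on something with over 40 N, if the wrist force passes 120 N, or if a joint passes its speed limit or range.

ROBOT

A 6-joint arm with a two-finger parallel gripper is mounted at the origin on the work surface. World frame = base frame: x ahead of the robot, y to its left, z up, the work surface at z = 0. Lengths are in m, angles in rad, forces in N, time in s.
With the tool pointing down it reaches from about 0.225 to 0.875 m from the base axis. Payload 3.4 kg.
Tool frame: the origin (TCP) lies between the finger pads; the fingertips stand 11 mm ahead of it and the grasp point (between the pads) lies 8 mm behind it; z points along the fingers, y is the line along which they close (so a half turn about z gives the same grasp; the last joint's range is limited). The gripper opens to 85 mm and grips with 20 to 120 N. Pads are 22 mm wide; open, the fingers measure 114 mm over their backs; the gripper's body (76 mm by 85 mm) begins 54 mm behind the grasp point. The pads swing forward as they close: fully open they stand 13 mm farther back than shut.
Start: joints at [1.178, 0.276, 1.505, -0, 1.361, -0.121], TCP at [0.154, 0.554, 0.242] pointing down, gripper open.
Joint ranges: [-2.89, 2.89], [-0.75, 2.08], [0.22, 2.7], [-1.18, 4.32], [0.11, 2.71], [-2.7, 2.7]. Speed limits (rad/s): [2.57, 2.57, 3.14, 3.14, 3.14, 3.14].

INTERFACE

Orientations are given as a unit quaternion [w, x, y, z].
In Python, from rig import manip, imaging gives the robot as it stands. The module is installed in compiled form; this text tells all that it offers.
- The arm moves only by the tool jog_arm, never from a script. Its argument "deltas" is one flat list of numbers, 7 for each row, row after row: the turn, a rotation vector about the world's x, y, z in degrees, then the shift along the world's x, y, z in mm, then the opening, from 0 (shut) to 1 (fully open). In form: [ax, ay, az, tx, ty, tz, gripper, ax, ay, az, tx, ty, tz, gripper, ...]. A call has 1 to 20 rows; each row is the pose to reach, as a shift and turn from the pose commanded when the call began; what a row does not reach only later rows make up. A row lasts 1/10 s, in which the tool goes at most 50 mm and 8.59 degrees, less where a joint would pass 70% of its speed; a pose out of reach is approached as far as the arm can. A call with a gripper value outside its range is refused whole. The fingers move at their own pace and stop on an object; "grip_force" is the grip in N (left out, the last holds). Time passes only in rows, so rows that repeat a pose let the fingers close. It gives the time, the measured TCP pose, the force, the opening and the grip force at its end, in the units of the state.
- manip.get_state(): the state, without advancing time (a new reading comes with each control period).
- imaging.get_image(name): name is "scene" or "top" or "wrist"; returns the picture (480x640x3 uint8, blue, green, red); there is no depth.
- imaging.calibration(name): a dict with "mtx" (3x3 intrinsics, pixels), "cam_to_world" (4x4, takes a point from camera to world coordinates). Camera axes: x right, y down, z forward; pixel columns grow to the right and rows downward; lengths in m; the calibration is good to about 2 mm. A picture is of the moment at which its call begins: read the wrist's pose just before it. calibration takes no time and is no camera call; for the wrist camera it gives the pose at the moment of the call.
- manip.sign_off(): hands the job in; it is judged then, once.
The state is a dict: "clock": time; "qpos": joint angles; "qd": joint speeds; "effort": joint torques, N m; "position": TCP position; "ee_rot": TCP orientation; "contact_force": force on the tool from outside, world axes, zero at the start; "moment": the same for the moment, N m; "width": finger opening in m; "gripper_force": force on a finger pad.
Only numpy, scipy, OpenCV 4.12 (cv2) and the standard library are available. Lean on these libraries where they do the work, as an engineer would, in place of code of your own. Each camera call takes 0.05 s, during which the arm holds its last target. There are 200 camera calls.

## Working session

There is one attempt and no reset: what is moved stays moved. The work goes in short steps, Python scripts to look and compute and a tool call to move; the robot and the scene stay as the last step left them, time stands still between calls to the robot, and variables do not carry over. Pictures are saved under pics/ and viewed, at most 10 in all, crops included, and the job is handed in when it is done.

Besides the shell and the picture viewer there is one more tool, called after ">>>" as a command line: name --argument value ..., lists and objects as JSON in quotes. jog_arm: Moves the arm, as the interface text tells. Its arguments: {"type":"object","properties":{"deltas":{"type":"array"},"grip_force":{"type":"number"}},"required":["deltas"]}

```bash
mkdir -p pics
python3 - <<'E'
from rig import manip, imaging
import cv2, numpy as np
for n in ["scene","top"]:
    im=imaging.get_image(n); cv2.imwrite(f"pics/{n}0.png",im)
    c=imaging.calibration(n); print(n,np.round(c["mtx"],1).tolist(),np.round(c["cam_to_world"],3).tolist())
s=manip.get_state(); print(s["clock"],s["position"],s["ee_rot"],s["contact_force"],s["width"])
E
```

```text
scene [[509.5, 0.0, 320.5], [0.0, 509.5, 241.8], [0.0, 0.0, 1.0]] [[0.148, 0.636, -0.757, 1.243], [0.989, -0.097, 0.112, -0.102], [-0.002, -0.765, -0.644, 0.664], [0.0, 0.0, 0.0, 1.0]]
top [[459.8, 0.0, 320.0], [0.0, 459.8, 239.8], [0.0, 0.0, 1.0]] [[-0.027, -0.998, 0.053, 0.528], [-1.0, 0.027, 0.002, -0.004], [-0.003, -0.053, -0.999, 0.979], [0.0, 0.0, 0.0, 1.0]]
0.1 [0.15418933 0.55347307 0.24152919] [-2.29495213e-04  1.35496222e-01  9.90777522e-01 -7.89812330e-04] [ 0.62766758 -0.2965127   0.17689756] 0.08544938421154094
```

View pics/scene0.png

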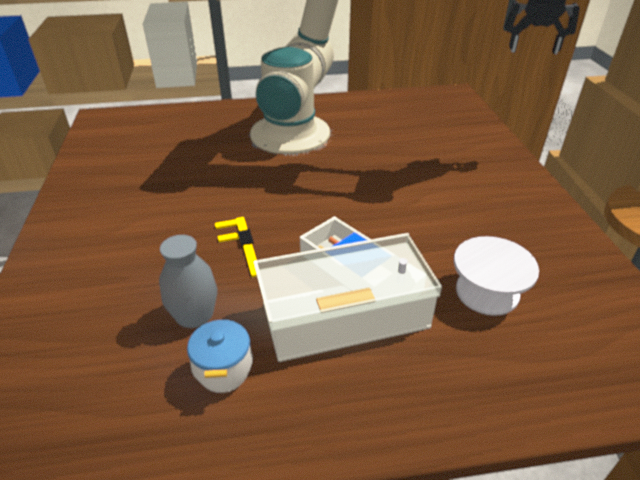

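View pics/top0.png

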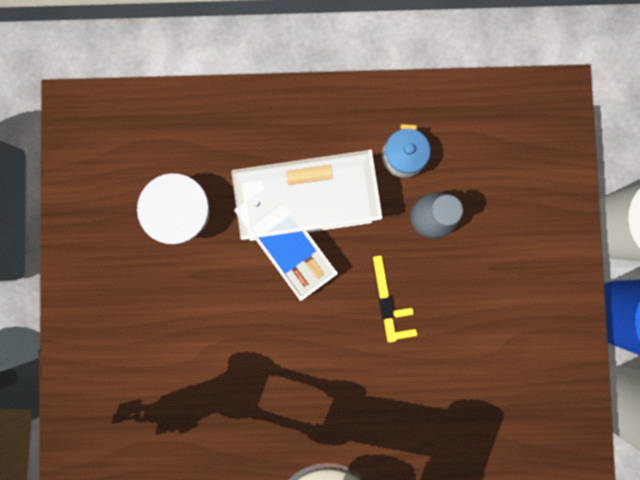

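The scene view shows the tray swung out toward the robot, with its free end near (335,220). In the top view, the tier corners are about (233,170), (372,151), (382,217) and (240,240). The tray's free-end corners are about (337,271) and (301,300), and the caliper is at (385,300) to the right.

```bash
cat > h.py <<'E'
from rig import manip, imaging
import cv2, numpy as np
def ray(n,uv,z,c=None):
    c=c or imaging.calibration(n); M=np.array(c["cam_to_world"]); d=M[:3,:3]@np.linalg.solve(np.array(c["mtx"]),[uv[0],uv[1],1.])
    o=M[:3,3]; return (o+d*(z-o[2])/d[2])
E
python3 - <<'E'
from h import *
im=cv2.imread("pics/top0.png"); cr=im[140:350,220:440]
cv2.imwrite("pics/topc.png",cv2.resize(cr,None,fx=2.8,fy=2.8,interpolation=cv2.INTER_CUBIC))
hsv=cv2.cvtColor(im,cv2.COLOR_BGR2HSV)
m=cv2.inRange(hsv,(105,180,120),(125,255,255)); m[:,:220]=0;m[:,360:]=0
cs,_=cv2.findContours(m,0,1); c=max(cs,key=cv2.contourArea)
print(cv2.approxPolyDP(c,3,True).reshape(-1,2).tolist(), cv2.minAreaRect(c))
for uv,z in [((233,170),.1),((372,151),.1),((382,217),.1),((240,240),.1),((337,271),.058),((301,300),.058)]: print(uv,ray("top",uv,z).round(4))
E
```

```text
[[301, 233], [261, 238], [284, 271], [314, 250]] ((287.5729675292969, 244.537841796875), (41.833717346191406, 37.05481719970703), 53.97262954711914)
(233, 170) [0.7142 0.1623 0.1   ]
(372, 151) [ 0.7438 -0.1073  0.1   ]
(382, 217) [ 0.6152 -0.1222  0.1   ]
(240, 240) [0.5784 0.1512 0.1   ]
(337, 271) [ 0.5135 -0.0343  0.058 ]
(301, 300) [0.4578 0.0391 0.058 ]
```

View pics/topc.png

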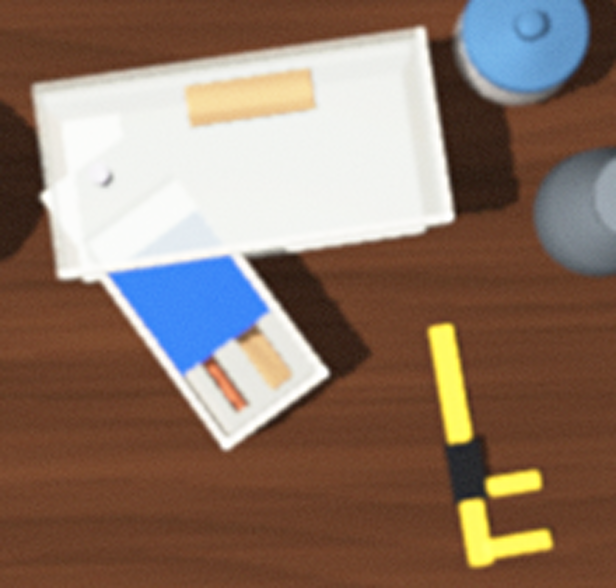

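The crop shows the pivot pin at about full-image (257,202), the lid's outer edge from (284,271) to (314,250), and the tray's end corners at (337,273) and (300,300). From these I get the unit's yaw ≈ 0.122 rad, origin ≈ (0.651, 0.118) and tray angle ≈ 1.1. I'm moving above the lid with the fingers closing for a close look.

>>> jog_arm --deltas '[0,0,-130,396,-514,20,0,0,0,-130,396,-514,20,0,0,0,-130,396,-514,20,0,0,0,-130,396,-514,20,0,0,0,-130,396,-514,20,0,0,0,-130,396,-514,20,0,0,0,-130,396,-514,20,0,0,0,-130,396,-514,20,0,0,0,-130,396,-514,20,0,0,0,-130,396,-514,20,0,0,0,-130,396,-514,20,0,0,0,-130,396,-514,20,0,0,0,-130,396,-514,20,0,0,0,-130,396,-514,20,0,0,0,-130,396,-514,20,0,0,0,-130,396,-514,20,0,0,0,-130,396,-514,20,0,0,0,-130,396,-514,20,0,0,0,-130,396,-514,20,0,0,0,-130,396,-514,20,0]'

```text
clock: 2.1
position: [0.5502, 0.0402, 0.2624]
ee_rot: [0.0, 0.955, 0.297, 0.0]
contact_force: [0.4, 0.2, -0.6]
width: -0.0002
gripper_force: 0.0
```

Run:
```python
from h import *
s=manip.get_state(); print(s["clock"],s["qpos"].round(2),s["position"],s["ee_rot"].round(3),s["contact_force"].round(2),s["width"])
c=imaging.calibration("wrist"); im=imaging.get_image("wrist"); cv2.imwrite("pics/w1.png",im)
np.save("w1.npy",{k:np.array(c[k]) for k in("mtx","cam_to_world")},allow_pickle=True)
m=cv2.inRange(cv2.cvtColor(im,cv2.COLOR_BGR2HSV),(105,180,100),(125,255,255))
cs,_=cv2.findContours(m,0,1); k=max(cs,key=cv2.contourArea)
for p in cv2.approxPolyDP(k,6,True).reshape(-1,2): print(p,ray("wrist",p,.058,c).round(4))
```

```text
2.1 [-0.05  0.23  1.52 -0.    1.39  0.92] [0.55023941 0.04022664 0.26244861] [0.    0.955 0.297 0.   ] [ 0.43  0.17 -0.62] -0.00015238181023253082
[274 143] [0.5812 0.1191 0.058 ]
[278 229] [0.5129 0.0713 0.058 ]
[354 228] [0.5572 0.0088 0.058 ]
[355 186] [0.5918 0.0326 0.058 ]
```

View pics/w1.png

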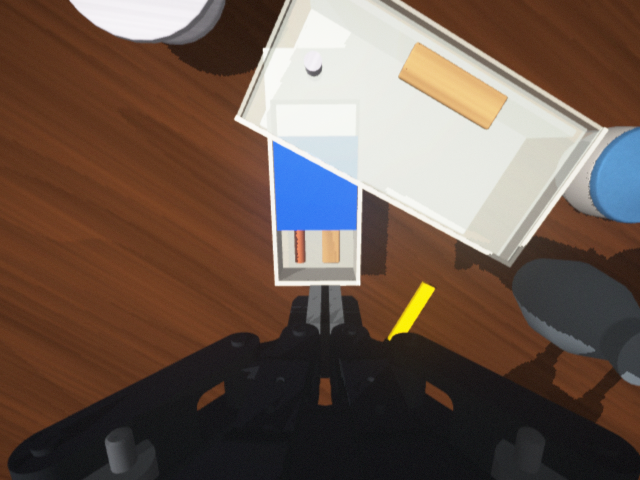

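The wrist view shows the lid's outer edge from (278,229) to (354,228) and the tray end at row 285. That puts the lid's outer edge about 140 mm from the pivot, so it has already slid about 27 mm. The tray direction is (-0.818, -0.576). I'll press at r ≈ 122 mm with the tool tilted 10° so it leans away from the tier.

>>> jog_arm --deltas '[5.8,-8.2,0,-1,8,-40,0,5.8,-8.2,0,-1,8,-80,0,5.8,-8.2,0,-1,8,-120,0,5.8,-8.2,0,-1,8,-150,0,5.8,-8.2,0,-1,8,-170,0,5.8,-8.2,0,-1,8,-180,0,5.8,-8.2,0,-1,8,-184,0,5.8,-8.2,0,-1,8,-186,0,5.8,-8.2,0,-1,8,-187,0,5.8,-8.2,0,-1,8,-188,0,5.8,-8.2,0,-1,8,-188,0]'

```text
clock: 3.25
position: [0.5498, 0.0479, 0.075]
ee_rot: [-0.027, 0.951, 0.295, 0.084]
contact_force: [-0.2, 0.1, -1.0]
width: -0.0003
gripper_force: 0.0
```

Run:
```python
from h import *
c=np.load("w1.npy",allow_pickle=True).item()
for p,z in [((237,120),.1),((509,263),.1),((606,128),.1),((276,285),.058),((361,285),.058),((314,66),.1)]: print(p,ray("",p,z,c).round(4))
```

```text
(237, 120) [0.5827 0.1483 0.1   ]
(509, 263) [ 0.6168 -0.1176  0.1   ]
(606, 128) [ 0.7477 -0.1025  0.1   ]
(276, 285) [0.4602 0.0404 0.058 ]
(361, 285) [ 0.5111 -0.0337  0.058 ]
(314, 66) [0.6509 0.1192 0.1   ]
```

>>> jog_arm --deltas '[0,0,0,0,0,-1,0,0,0,0,0,0,-2,0,0,0,0,0,0,-3,0,0,0,0,0,0,-4,0,0,0,0,0,0,-4,0,0,0,0,0,0,-4,0]'

```text
clock: 3.85
position: [0.5494, 0.0479, 0.0703]
ee_rot: [-0.027, 0.952, 0.295, 0.083]
contact_force: [-0.4, -0.1, -0.1]
width: 0.0001
gripper_force: 0.0
```

>>> jog_arm --deltas '[0,0,0,0,0,-0.5,0,0,0,0,0,0,-1,0,0,0,0,0,0,-1,0,0,0,0,0,0,-1,0]'

```text
clock: 4.25
position: [0.5495, 0.0479, 0.0699]
ee_rot: [-0.027, 0.952, 0.295, 0.083]
contact_force: [-2.1, -0.4, 5.3]
width: 0.0002
gripper_force: 2.6
```

>>> jog_arm --deltas '[0,0,0,0,0,-0.5,0,0,0,0,0,0,-0.5,0,0,0,0,0,0,-0.5,0]'

```text
clock: 4.55
position: [0.5497, 0.048, 0.0698]
ee_rot: [-0.027, 0.951, 0.295, 0.084]
contact_force: [-2.3, -0.4, 7.4]
width: 0.0003
gripper_force: 3.7
```

>>> jog_arm --deltas '[0,0,0,0,0,-0.6,0,0,0,0,-1,-0.7,-0.6,0,0,0,0,-2.5,-1.7,-0.6,0,0,0,0,-4.1,-2.9,-0.6,0,0,0,0,-6.1,-4.3,-0.6,0,0,0,0,-8.2,-5.8,-0.6,0,0,0,0,-8.2,-5.8,-0.6,0]'

```text
clock: 5.25
position: [0.5427, 0.0426, 0.0698]
ee_rot: [-0.027, 0.952, 0.294, 0.085]
contact_force: [0.5, 3.3, 7.6]
width: 0.0004
gripper_force: 3.8
```

```bash
cat > lid.py <<'E'
from h import *
import sys
im=imaging.get_image("top"); cv2.imwrite(f"pics/{sys.argv[1]}.png",im)
O=np.array([.651,.1185]); 
m=cv2.inRange(cv2.cvtColor(im,cv2.COLOR_BGR2HSV),(105,150,80),(125,255,255)); m[:,:220]=0;m[:,360:]=0
ys,xs=np.nonzero(m); P=np.array([ray("top",(x,y),.058)[:2] for x,y in zip(xs,ys)])-O
u=np.array([-.818,-.576]); r=P@u; w=P@np.array([-.576,.818]); print("lid r range",np.percentile(r,[0,1,99,100]).round(4),"w",w.min().round(4),w.max().round(4))
E
python3 lid.py t2
```

```text
lid r range [0.0623 0.064  0.126  0.1293] w -0.0359 0.0395
```

>>> jog_arm --deltas '[0,0,0,0,0,-0.7,0,0,0,0,-1.6,-1.2,-0.7,0,0,0,0,-3.3,-2.3,-0.7,0,0,0,0,-4.9,-3.5,-0.7,0,0,0,0,-6.5,-4.6,-0.7,0,0,0,0,-8.2,-5.8,-0.7,0,0,0,0,-8.2,-5.8,-0.7,0]'

```text
clock: 6.0
position: [0.5353, 0.0367, 0.0696]
ee_rot: [-0.027, 0.951, 0.294, 0.086]
contact_force: [-0.2, 2.1, 10.4]
width: -0.0
gripper_force: 5.1
```

Run:
```python
from h import *
c=imaging.calibration("wrist"); im=imaging.get_image("wrist"); cv2.imwrite("pics/w2.png",im)
```

```text
(no output)
```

View pics/w2.png

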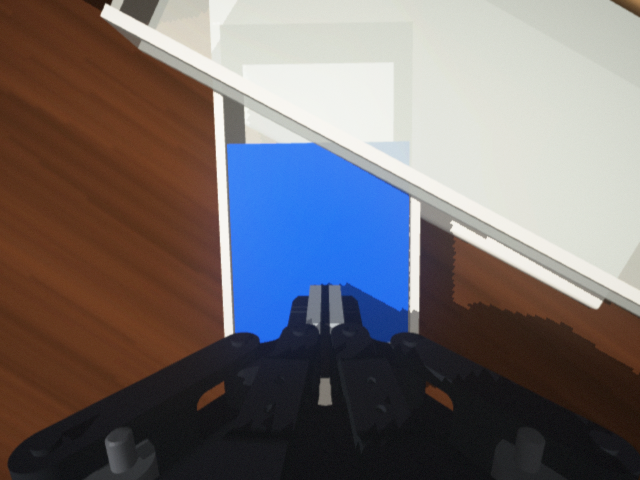

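The wrist view shows the lid's inner edge at row 144 (columns 228–340), with the fingertip at about (325,290). I'll measure that edge to track the slide.

```bash
cat > wl.py <<'E'
from h import *
import sys
c=imaging.calibration("wrist"); im=imaging.get_image("wrist"); cv2.imwrite(f"pics/{sys.argv[1]}.png",im)
m=cv2.inRange(cv2.cvtColor(im,cv2.COLOR_BGR2HSV),(105,180,100),(125,255,255))
for x in (245,265,285):
    ys=np.nonzero(m[:,x])[0]
    if len(ys): p=ray("",(x,ys.min()),.058,c)[:2]; print(x,ys.min(),p.round(4),"slide",((p-[.651,.1185])@[-.818,-.576]-.0225).round(4))
E
python3 wl.py w3
```

```text
245 145 [0.5754 0.1062] slide 0.0464
265 145 [0.5804 0.099 ] slide 0.0465
285 145 [0.5853 0.0917] slide 0.0467
```

>>> jog_arm --deltas '[0,0,0,-1.6,-1.2,0,0,0,0,0,-3.3,-2.3,0,0,0,0,0,-4.9,-3.5,0,0,0,0,0,-6.5,-4.6,0,0,0,0,0,-8.2,-5.8,0,0,0,0,0,-9.8,-6.9,0,0,0,0,0,-11.5,-8.1,0,0,0,0,0,-13.1,-9.2,0,0,0,0,0,-14.7,-10.4,0,0,0,0,0,-16.4,-11.5,0,0,0,0,0,-18,-12.7,0,0,0,0,0,-19.6,-13.8,0,0,0,0,0,-21.3,-15,0,0,0,0,0,-22.9,-16.1,0,0]'

```text
clock: 7.5
position: [0.5128, 0.0205, 0.0696]
ee_rot: [-0.026, 0.951, 0.294, 0.086]
contact_force: [1.8, 2.9, 10.2]
width: -0.0001
gripper_force: 4.9
```

```bash
python3 wl.py w4
```

```text
245 145 [0.5529 0.09  ] slide 0.0742
265 145 [0.5578 0.0828] slide 0.0743
285 144 [0.5631 0.0758] slide 0.074
```

>>> jog_arm --deltas '[0,0,0,-1.6,-1.2,0,0,0,0,0,-3.3,-2.3,0,0,0,0,0,-4.9,-3.5,0,0,0,0,0,-6.5,-4.6,0,0,0,0,0,-8.2,-5.8,0,0,0,0,0,-9.4,-6.6,0,0,0,0,0,-10.6,-7.5,0,0,0,0,0,-11.5,-8.1,0,0,0,0,0,-12.3,-8.6,0,0,0,0,0,-12.3,-8.6,0,0]'

```text
clock: 8.55
position: [0.5018, 0.0116, 0.0698]
ee_rot: [-0.026, 0.951, 0.294, 0.087]
contact_force: [3.3, 2.6, 6.5]
width: 0.0
gripper_force: 3.6
```

```bash
python3 wl.py w5
```

```text
245 134 [0.5459 0.0836] slide 0.0835
265 134 [0.5508 0.0764] slide 0.0836
285 134 [0.5558 0.0692] slide 0.0838
```

>>> jog_arm --deltas '[0,0,0,0,0,-0.7,0,0,0,0,-0.8,-0.6,-0.9,0,0,0,0,-1.6,-1.2,-0.9,0,0,0,0,-2.5,-1.7,-0.9,0,0,0,0,-3.3,-2.3,-0.9,0,0,0,0,-3.3,-2.3,-0.9,0]'

```text
clock: 9.2
position: [0.4999, 0.0093, 0.0696]
ee_rot: [-0.025, 0.951, 0.294, 0.089]
contact_force: [4.5, 3.5, 10.2]
width: -0.0002
gripper_force: 4.8
```

```bash
python3 wl.py w6
```

```text
245 128 [0.5462 0.0827] slide 0.0839
265 127 [0.5515 0.0758] slide 0.0835
285 127 [0.5564 0.0686] slide 0.0837
```

The lid holds at about 0.084 measured slide while the tip slips and the horizontal force rises, so it is at its stop. I'll lift off and check.

>>> jog_arm --deltas '[0,0,0,0,0,5,0,0,0,0,0,0,40,0,0,0,0,0,0,80,0,0,0,0,-10,10,120,0,0,0,0,-40,60,130,0,0,0,0,-40,60,130,0,0,0,0,-40,60,130,0]'

```text
clock: 9.95
position: [0.4529, 0.0703, 0.1967]
ee_rot: [-0.027, 0.951, 0.296, 0.083]
contact_force: [0.2, -0.5, 0.6]
width: 0.0003
gripper_force: 0.0
```

```bash
python3 lid.py t3
cat > plan.py <<'E'
from h import *
from scipy.spatial.transform import Rotation as R
import sys
O=np.array([.651,.1185]); psi=.125
X=np.array([np.cos(psi),np.sin(psi)]); Y=np.array([-np.sin(psi),np.cos(psi)])
def pose(a,head,lean=43,gap=0,zc=.036,r=.17):
    u=-np.sin(a)*X-np.cos(a)*Y; f=-np.cos(a)*X+np.sin(a)*Y
    h=np.radians(head); L=np.radians(lean); hv=np.array([np.cos(h),np.sin(h),0])
    d=hv*np.sin(L)+np.array([0,0,-np.cos(L)]); e=hv*np.cos(L)+np.array([0,0,np.sin(L)])
    P=np.r_[O+r*u+(.045+gap)*f,zc]
    y=np.array([-np.sin(h),np.cos(h),0]); x=np.cross(y,d)
    return P-.011*e-.011*d, R.from_matrix(np.c_[x,y,d])
def show(seq):
    s=manip.get_state(); p0=s["position"]; w=s["ee_rot"]; r0=R.from_quat(np.r_[w[1:],w[0]])
    for q in seq:
        p,r=pose(*q); print(q,np.degrees((r*r0.inv()).as_rotvec()).round(1),((p-p0)*1000).round(1),p.round(3))
E
python3 - <<'E'
from plan import *
s=manip.get_state(); c=imaging.calibration("wrist"); w=s["ee_rot"]
print(s["qpos"].round(2),"cam in tool",R.from_quat(np.r_[w[1:],w[0]]).inv().apply(np.array(c["cam_to_world"])[:3,3]-s["position"]).round(3))
show([(1.083,-30,43,.05,.16),(1.083,-30,43,.04,.036)])
im=cv2.imread("pics/t3.png")[190:330,230:400]; cv2.imwrite("pics/t3c.png",cv2.resize(im,None,fx=3.5,fy=3.5,interpolation=2))
E
```

```text
lid r range [0.1088 0.1096 0.195  0.1994] w -0.0369 0.0389
[-0.09  0.06  1.92  0.13  1.04  0.82] cam in tool [ 0.07  -0.    -0.131]
(1.083, -30, 43, 0.05, 0.16) [-62.4  -2.6 105.9] [-10.   36.7 -35.8] [0.444 0.106 0.161]
(1.083, -30, 43, 0.04, 0.036) [-62.4  -2.6 105.9] [  -4.2   28.5 -159.8] [0.45  0.098 0.037]
```

View pics/t3c.png

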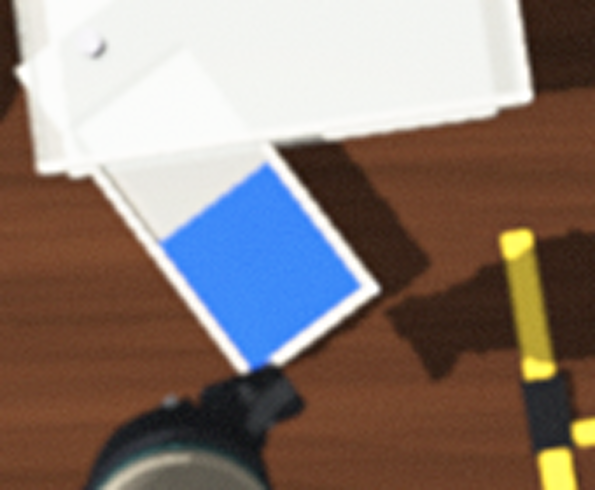

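The crop shows the lid fully out, covering the outer compartment (r 109–199 mm), and the tray hasn't moved. Next I reorient to a 43° lean, clear of the tray's front side.

>>> jog_arm --deltas '[0,0,0,-20,50,60,0,-62.4,-2.6,105.9,-20,50,60,0,-62.4,-2.6,105.9,-20,50,60,0,-62.4,-2.6,105.9,-20,50,60,0,-62.4,-2.6,105.9,-20,50,60,0,-62.4,-2.6,105.9,-20,50,60,0,-62.4,-2.6,105.9,-20,50,60,0,-62.4,-2.6,105.9,-20,50,60,0,-62.4,-2.6,105.9,-20,50,60,0,-62.4,-2.6,105.9,-20,50,60,0,-62.4,-2.6,105.9,-20,50,60,0,-62.4,-2.6,105.9,-20,50,60,0,-62.4,-2.6,105.9,-20,50,60,0,-62.4,-2.6,105.9,-20,50,60,0,-62.4,-2.6,105.9,-20,50,60,0,-62.4,-2.6,105.9,-20,50,60,0,-62.4,-2.6,105.9,-20,50,60,0,-62.4,-2.6,105.9,-20,50,60,0,-62.4,-2.6,105.9,-20,50,60,0]'

```text
clock: 11.9
position: [0.4353, 0.1194, 0.2569]
ee_rot: [0.354, 0.243, 0.898, -0.094]
contact_force: [-0.8, 0.1, 0.5]
width: -0.0002
gripper_force: 0.0
```

Run:
```python
from plan import *
s=manip.get_state(); print(s["clock"],s["position"],s["qpos"].round(2))
show([(1.083,-30,43,.04,.036),(1.083,-30,43,.005,.036)])
```

```text
11.9 [0.43532916 0.11943903 0.25693908] [ 0.6  -0.03  2.09 -0.88  0.93  0.06]
(1.083, -30, 43, 0.04, 0.036) [-0.1  0.   0.2] [  14.3  -21.4 -220.4] [0.45  0.098 0.037]
(1.083, -30, 43, 0.005, 0.036) [-0.1  0.   0.2] [  34.4  -50.  -220.4] [0.47  0.069 0.037]
```

>>> jog_arm --deltas '[0,0,0,4,-5,-50,0,0,0,0,8,-11,-100,0,0,0,0,11,-16,-150,0,0,0,0,14,-21,-190,0,0,0,0,14,-21,-210,0,0,0,0,14,-21,-220,0,0,0,0,14,-21,-220,0,0,0,0,14,-21,-220,0]'

```text
clock: 12.7
position: [0.4467, 0.1289, 0.0943]
ee_rot: [0.322, 0.252, 0.907, -0.106]
contact_force: [0.8, -0.6, -0.3]
width: -0.0002
gripper_force: 0.0
```

Run:
```python
from plan import *
s=manip.get_state(); print(s["clock"],s["position"],s["qpos"].round(2))
show([(1.083,-30,43,.005),(1.0,-27,43,-.002),(.9,-23,43,-.002),(.8,-19,43,-.002),(.7,-15,43,-.002),(.6,-11,43,-.002),(.5,-8,43,-.002),(.4,-5,43,-.002),(.3,-2,43,-.002),(.2,1,43,-.002),(.1,4,43,-.002),(0.05,6,43,-.002),(0,7,43,0)])
```

```text
12.7 [0.44665047 0.12887295 0.09432831] [ 0.58  0.26  2.26 -1.18  0.69  0.53]
(1.083, -30, 43, 0.005) [-0.3 -3.8  1.7] [ 23.1 -59.5 -57.8] [0.47  0.069 0.037]
(1.0, -27, 43, -0.002) [-0.2 -3.8  4.7] [ 32.5 -79.3 -57.8] [0.479 0.05  0.037]
(0.9, -23, 43, -0.002) [-0.1 -3.8  8.7] [ 40.4 -95.7 -57.8] [0.487 0.033 0.037]
(0.8, -19, 43, -0.002) [ 0.1 -3.8 12.7] [  49.8 -111.2  -57.8] [0.496 0.018 0.037]
(0.7, -15, 43, -0.002) [ 0.2 -3.8 16.7] [  60.8 -125.6  -57.8] [0.507 0.003 0.037]
(0.6, -11, 43, -0.002) [ 0.3 -3.8 20.7] [  73.1 -138.9  -57.8] [ 0.52  -0.01   0.037]
(0.5, -8, 43, -0.002) [ 0.4 -3.8 23.7] [  86.7 -150.6  -57.8] [ 0.533 -0.022  0.037]
(0.4, -5, 43, -0.002) [ 0.5 -3.8 26.7] [ 101.3 -161.   -57.8] [ 0.548 -0.032  0.037]
(0.3, -2, 43, -0.002) [ 0.6 -3.8 29.7] [ 116.9 -169.7  -57.8] [ 0.564 -0.041  0.037]
(0.2, 1, 43, -0.002) [ 0.7 -3.8 32.7] [ 133.2 -176.9  -57.8] [ 0.58  -0.048  0.037]
(0.1, 4, 43, -0.002) [ 0.8 -3.8 35.7] [ 150.1 -182.5  -57.8] [ 0.597 -0.054  0.037]
(0.05, 6, 43, -0.002) [ 0.9 -3.8 37.7] [ 158.7 -184.7  -57.8] [ 0.605 -0.056  0.037]
(0, 7, 43, 0) [ 0.9 -3.8 38.7] [ 165.5 -186.6  -57.8] [ 0.612 -0.058  0.037]
```

Joint 4 hit its range in that pose. I'll start the push with less lean and less sideways heading, then add lean as the tray comes in.

Run:
```python
from plan import *
show([(1.083,-15,25,.045,.1),(1.083,-15,25,.045,.036)])
```

```text
(1.083, -15, 25, 0.045, 0.1) [ 7.3 12.7 16.4] [ -0.6 -30.7  11. ] [0.446 0.098 0.105]
(1.083, -15, 25, 0.045, 0.036) [ 7.3 12.7 16.4] [ -0.6 -30.7 -53. ] [0.446 0.098 0.041]
```

>>> jog_arm --deltas '[7.3,12.7,16.4,-10,5,60,0,7.3,12.7,16.4,-10,5,60,0,7.3,12.7,16.4,-10,5,60,0,7.3,12.7,16.4,-10,5,60,0,7.3,12.7,16.4,-10,5,60,0]'

```text
clock: 13.2
position: [0.4346, 0.1318, 0.1518]
ee_rot: [0.221, 0.141, 0.964, -0.04]
contact_force: [-0.7, -1.3, 0.4]
width: 0.0003
gripper_force: 0.0
```

Run:
```python
from plan import *
s=manip.get_state(); print(s["clock"],s["position"],s["qpos"].round(2))
show([(1.083,-15,25,.045,.1),(1.083,-15,25,.04,.036)])
```

```text
13.2 [0.43457631 0.13178655 0.15183344] [ 0.36  0.04  2.15 -0.48  0.64 -0.58]
(1.083, -15, 25, 0.045, 0.1) [1.1 0.7 1.8] [ 11.5 -33.7 -46.5] [0.446 0.098 0.105]
(1.083, -15, 25, 0.04, 0.036) [1.1 0.7 1.8] [  14.3  -37.7 -110.5] [0.449 0.094 0.041]
```

>>> jog_arm --deltas '[1.1,0.7,1.8,5,-15,-20,0,1.1,0.7,1.8,11,-34,-50,0,1.1,0.7,1.8,14,-38,-80,0,1.1,0.7,1.8,14,-38,-100,0,1.1,0.7,1.8,14,-38,-110,0,1.1,0.7,1.8,14,-38,-110,0]'

```text
clock: 13.8
position: [0.4477, 0.0929, 0.0392]
ee_rot: [0.213, 0.129, 0.968, -0.03]
contact_force: [-0.3, -0.4, -0.1]
width: -0.0
gripper_force: 0.0
```

Run:
```python
from plan import *
s=manip.get_state(); print(s["clock"],s["position"],s["qpos"].round(2))
show([(1.083,-15,25,.015),(1.0,-15,27,.002),(.9,-14,29,0),(.8,-13,31,0),(.7,-12,33,0),(.6,-10,35,0),(.5,-8,38,0),(.4,-5,41,0)])
```

```text
13.8 [0.44765405 0.09288069 0.03919258] [ 0.2   0.24  2.33 -0.85  0.26 -0.32]
(1.083, -15, 25, 0.015) [ 0.2 -0.2  0.2] [ 15.6 -19.3   2.1] [0.463 0.074 0.041]
(1.0, -15, 27, 0.002) [-0.4 -2.2  0.2] [ 28.4 -43.4   1.6] [0.476 0.049 0.041]
(0.9, -14, 29, 0) [-0.8 -4.1  1.2] [ 37.7 -60.7   1.1] [0.485 0.032 0.04 ]
(0.8, -13, 31, 0) [-1.3 -6.1  2.2] [ 47.3 -75.6   0.6] [0.495 0.017 0.04 ]
(0.7, -12, 33, 0) [-1.7 -8.   3.2] [ 58.2 -89.4   0. ] [0.506 0.003 0.039]
(0.6, -10, 35, 0) [ -2.  -10.    5.2] [  70.5 -102.3   -0.5] [ 0.518 -0.009  0.039]
(0.5, -8, 38, 0) [ -2.4 -13.    7.2] [  83.9 -113.9   -1.3] [ 0.532 -0.021  0.038]
(0.4, -5, 41, 0) [ -2.6 -16.   10.2] [  98.4 -124.4   -2.1] [ 0.546 -0.032  0.037]
```

```bash
cat > kin.py <<'E'
from plan import *
from scipy.optimize import least_squares
D=[([1.178,.276,1.505,0,1.361],[.154,.554,.242]),([-.05,.23,1.52,0,1.39],[.5502,.0402,.2624]),([-.09,.06,1.92,.13,1.04],[.4529,.0703,.1967]),
([.6,-.03,2.09,-.88,.93],[.4353,.1194,.2569]),([.58,.26,2.26,-1.18,.69],[.4467,.1289,.0943]),([.36,.04,2.15,-.48,.64],[.4346,.1318,.1518]),([.2,.24,2.33,-.85,.26],[.4477,.0929,.0392])]
def fk(q,k):
    h,a,L1,b,L2,T=k; E=R.from_euler
    A=E('z',q[0])*E('y',q[1]); B=A*E('y',q[2]); C=B*E('z',q[3])*E('y',q[4])
    return np.array([0,0,h])+E('z',q[0]).apply([a,0,0])+A.apply([0,0,L1])+B.apply([b,0,L2])+C.apply([0,0,T]), C
k=least_squares(lambda k:np.concatenate([fk(q,k)[0]-p for q,p in D]),[.3,0,.4,0,.4,.2]).x
lo=np.array([-2.89,-.75,.22,-1.18,.11]); hi=np.array([2.89,2.08,2.7,4.32,2.71])
def ik(p,r,q0):
    d=r.as_matrix()[:,2]
    f=lambda q:np.r_[(fk(q,k)[0]-p)*10,fk(q,k)[1].as_matrix()[:,2]-d]
    return min((least_squares(f,np.clip(x,lo+.01,hi-.01),bounds=(lo,hi)) for x in q0),key=lambda o:o.cost)
E
python3 - <<'E'
from kin import *
print(k.round(3),[ (1000*np.linalg.norm(fk(q,k)[0]-p)).round(0) for q,p in D])
for a,h,L,rr in [(1,-15,25,.17),(.8,-10,28,.17),(.5,-5,32,.17),(.3,0,36,.17),(.0,7,30,.17),(.0,7,36,.17),(0,7,42,.17),(0,0,42,.17),(0,-5,36,.17)]:
    p,r=pose(a,h,L,0,.036,rr); o=ik(p,r,[[.2,.3,2.2,-.5,.4],[0,.3,2.0,.1,.4],[-.1,.5,1.9,.5,.5],[0,.3,2,3,.3]]); print(a,h,L,o.x.round(2),o.cost.round(6))
E
```

```text
[0.058 0.055 0.55  0.03  0.377 0.233] [np.float64(70.0), np.float64(68.0), np.float64(85.0), np.float64(22.0), np.float64(9.0), np.float64(35.0), np.float64(48.0)]
1 -15 25 [ 0.19  0.29  2.29 -0.84  0.25] 0.0
0.8 -10 28 [ 0.09  0.3   2.3  -1.06  0.14] 0.0
0.5 -5 32 [-0.02  0.35  2.29  3.68  0.11] 0.001046
0.3 0 36 [-0.1   0.39  2.23  2.63  0.12] 0.0
0.0 7 30 [-0.14  0.44  2.03  0.69  0.21] 0.0
0.0 7 36 [-0.15  0.45  2.09  1.63  0.16] 0.0
0 7 42 [-0.17  0.46  2.16  2.34  0.27] 0.0
0 0 42 [-0.12  0.46  2.17  2.77  0.23] 0.0
0 -5 36 [-0.09  0.45  2.13  3.13  0.11] 0.000987
```

```bash
sed -i 's/h,a,L1,b,L2,T=k/h,a,L1,b,L2,T,c,g=k/; s/apply(\[a,0,0\])/apply([a,c,0])/; s/C.apply(\[0,0,T\])/C.apply([g,0,T])/; s/\[.3,0,.4,0,.4,.2\]/[.3,0,.4,0,.4,.2,.07,0]/' kin.py
python3 - <<'E'
from kin import *
print(k.round(3),[ (1000*np.linalg.norm(fk(q,k)[0]-p)).round(0) for q,p in D])
for a,h,L,rr in [(1,-15,25,.17),(.8,-10,28,.17),(.5,-5,32,.17),(.3,0,36,.17),(.0,7,30,.17),(.0,7,36,.17),(0,7,42,.17),(0,0,42,.17),(0,-10,36,.17),(0,-20,36,.17),(0,-20,42,.17)]:
    p,r=pose(a,h,L,0,.036,rr); o=ik(p,r,[[.2,.3,2.2,-.5,.4],[0,.3,2.0,.1,.4],[-.1,.5,1.9,.5,.5],[0,.3,2,3,.3]]); print(a,h,L,o.x.round(2),o.cost.round(6))
E
```

```text
[ 0.142 -0.004  0.626  0.061  0.427  0.352  0.07   0.   ] [np.float64(1.0), np.float64(2.0), np.float64(4.0), np.float64(2.0), np.float64(1.0), np.float64(3.0), np.float64(1.0)]
1 -15 25 [ 0.05  0.25  2.3  -0.64  0.22] 0.0
0.8 -10 28 [-0.07  0.26  2.32 -0.56  0.11] 0.000126
0.5 -5 32 [-0.23  0.3   2.34  2.2   0.11] 0.000139
0.3 0 36 [-0.31  0.35  2.32  2.18  0.22] 0.0
0.0 7 30 [-0.34  0.39  2.11  0.93  0.28] 0.0
0.0 7 36 [-0.37  0.4   2.19  1.64  0.28] 0.0
0 7 42 [-0.41  0.43  2.28  2.13  0.41] 0.0
0 0 42 [-0.33  0.43  2.29  2.46  0.35] 0.0
0 -10 36 [-0.22  0.39  2.22  2.9   0.11] 5.2e-05
0 -20 36 [-0.12  0.4   2.18  4.29  0.15] 0.0
0 -20 42 [-0.1   0.43  2.26  3.69  0.32] 0.0
```

Run:
```python
from kin import *
S=[[.2,.3,2.2,-.5,.4],[0,.3,2.0,.1,.4],[-.3,.4,2.1,1,.5]]
print("stage1"); q=[.2,.24,2.33,-.85,.26]
for a,h,L in [(1.083,-15,20),(1.083,-10,12),(1,-10,12),(.8,-8,12),(.6,-5,12),(.4,0,12),(.3,0,12)]:
    p,r=pose(a,h,L); o=ik(p,r,[q]+S); q=o.x; print(a,h,L,q.round(2),o.cost.round(6))
print("stage2")
for h in (7,15,25,35):
  for L in (36,42):
    for a in (.35,0):
      p,r=pose(a,h,L); o=ik(p,r,[[-.3,.4,2.1,1,.5]]); print(a,h,L,o.x.round(2),o.cost.round(6))
```

```text
stage1
1.083 -15 20 [ 0.06  0.25  2.24 -0.33  0.34] 0.0
1.083 -10 12 [ 0.01  0.27  2.14 -0.07  0.53] 0.0
1 -10 12 [-0.03  0.27  2.13 -0.06  0.53] 0.0
0.8 -8 12 [-0.1   0.29  2.1  -0.01  0.54] 0.0
0.6 -5 12 [-0.17  0.31  2.06  0.03  0.56] 0.0
0.4 0 12 [-0.22  0.35  2.    0.08  0.59] 0.0
0.3 0 12 [-0.23  0.37  1.96  0.08  0.61] 0.0
stage2
0.35 7 36 [-0.38  0.35  2.32  1.88  0.3 ] 0.0
0 7 36 [-0.37  0.4   2.19  1.64  0.28] 0.0
0.35 7 42 [-0.42  0.39  2.41  2.27  0.47] 0.0
0 7 42 [-0.41  0.43  2.28  2.13  0.41] 0.0
0.35 15 36 [-0.45  0.36  2.3   1.6   0.4 ] 0.0
0 15 36 [-0.43  0.41  2.17  1.43  0.39] 0.0
0.35 15 42 [-0.51  0.4   2.38  1.94  0.52] 0.0
0 15 42 [-0.48  0.44  2.24  1.82  0.48] 0.0
0.35 25 36 [-0.52  0.38  2.25  1.35  0.52] 0.0
0 25 36 [-0.49  0.43  2.11  1.24  0.52] 0.0
0.35 25 42 [-0.59  0.42  2.31  1.61  0.61] 0.0
0 25 42 [-0.55  0.46  2.18  1.52  0.59] 0.0
0.35 35 36 [-0.57  0.4   2.18  1.16  0.63] 0.0
0 35 36 [-0.54  0.46  2.05  1.08  0.65] 0.0
0.35 35 42 [-0.63  0.44  2.23  1.35  0.71] 0.0
0 35 42 [-0.59  0.49  2.1   1.29  0.71] 0.0
```

Run:
```python
from plan import *
show([(1.083,-10,12,.04),(1.083,-10,12,.015),(1.0,-10,12,.002),(.9,-9,12,0),(.8,-8,12,0),(.7,-6,12,0),(.6,-5,12,0),(.5,-2,12,0),(.4,0,12,0),(.33,0,12,0),(.33,0,12,.03)])
```

```text
(1.083, -10, 12, 0.04) [ 3.  12.5  5.2] [ 2.5 -0.4  5.3] [0.45  0.093 0.044]
(1.083, -10, 12, 0.015) [ 3.  12.5  5.2] [ 16.9 -20.8   5.3] [0.465 0.072 0.044]
(1.0, -10, 12, 0.002) [ 3.  12.5  5.2] [ 29.9 -45.    5.3] [0.478 0.048 0.044]
(0.9, -9, 12, 0) [ 2.9 12.5  6.2] [ 39.4 -62.3   5.3] [0.487 0.031 0.044]
(0.8, -8, 12, 0) [ 2.8 12.5  7.1] [ 49.1 -77.2   5.3] [0.497 0.016 0.044]
(0.7, -6, 12, 0) [ 2.6 12.6  9.1] [ 60.2 -91.2   5.3] [0.508 0.002 0.044]
(0.6, -5, 12, 0) [ 2.5 12.6 10.1] [  72.6 -103.8    5.3] [ 0.52  -0.011  0.044]
(0.5, -2, 12, 0) [ 2.1 12.7 13.1] [  86.2 -115.6    5.3] [ 0.534 -0.023  0.044]
(0.4, 0, 12, 0) [ 1.9 12.7 15.1] [ 100.8 -125.8    5.3] [ 0.548 -0.033  0.044]
(0.33, 0, 12, 0) [ 1.9 12.7 15.1] [ 111.6 -131.7    5.3] [ 0.559 -0.039  0.044]
(0.33, 0, 12, 0.03) [ 1.9 12.7 15.1] [  82.3 -125.6    5.3] [ 0.53  -0.033  0.044]
```

>>> jog_arm --deltas '[1.5,6,2.6,0,0,5,0,3,12.5,5.2,2,0,5,0,3,12.5,5.2,9,-10,5,0,3,12.5,5.2,17,-21,5,0,3,12.5,5.2,21,-28,5,0,3,12.5,5.2,25,-36,5,0,3,12.5,5.2,30,-45,5,0]'

```text
clock: 14.5
position: [0.4787, 0.0483, 0.0458]
ee_rot: [0.105, 0.087, 0.991, -0.008]
contact_force: [-0.2, 1.9, 0.9]
width: -0.0002
gripper_force: 0.8
```

>>> jog_arm --deltas '[0,0,0.5,5,-9,0,0,0,0,1,9.4,-17.3,0,0,0,0,1.5,14,-25,0,0,0,0,2,19,-32,0,0,0,0,3,24.5,-39,0,0,0,0,4,30,-46,0,0,0,0,4.5,36,-52.5,0,0,0,0,5,42.6,-59,0,0,0,0,6.5,49,-65,0,0,0,0,8,56,-70.6,0,0,0,0,9,63,-76,0,0,0,0,10,71,-81,0,0,0,0,10,76,-84,0,0,0,0,10,81.6,-86.7,0,0,0,0,10,81.6,-86.7,0,0]'

```text
clock: 16.0
position: [0.5609, -0.0386, 0.045]
ee_rot: [0.105, 0.0, 0.994, 0.001]
contact_force: [-0.2, -0.2, 0.0]
width: 0.0002
gripper_force: 0.1
```

Run:
```python
from plan import *
s=manip.get_state(); print(s["clock"],s["qpos"].round(2))
im=imaging.get_image("scene"); cv2.imwrite("pics/s4.png",cv2.resize(im[150:400,180:480],None,fx=2.5,fy=2.3))
```

```text
16.0 [-0.22  0.36  1.98  0.08  0.6  -1.86]
```

View pics/s4.png

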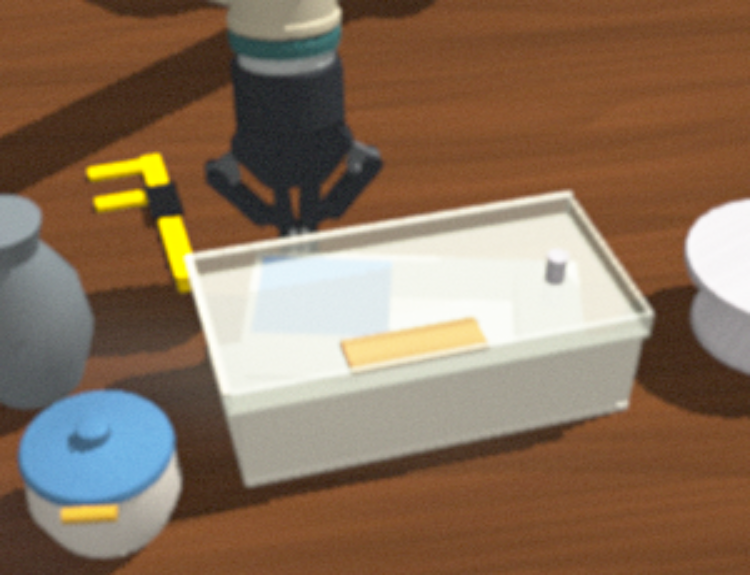

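The scene view shows the tray mostly under the tier with the blue lid still at its outer end. I'll back off, rise, and reorient with the 42° lean for the final push.

>>> jog_arm --deltas '[0,0,0,-30,5,0,0,0,0,0,-60,10,10,0,0,0,0,-90,15,50,0,0,0,0,-100,15,95,0,0,0,-90,-100,15,130,0,0,0,-90,-100,15,130,0,0,0,-90,-100,15,130,0,0,0,-90,-100,15,130,0,0,0,-90,-100,15,130,0,0,0,-90,-100,15,130,0,0,0,-90,-100,15,130,0,0,0,-90,-100,15,130,0,0,0,-90,-100,15,130,0,0,0,-90,-100,15,130,0,0,0,-90,-100,15,130,0,0,0,-90,-100,15,130,0]'

```text
clock: 17.65
position: [0.4611, -0.023, 0.175]
ee_rot: [0.075, 0.703, 0.703, -0.073]
contact_force: [-0.4, -0.1, -0.5]
width: -0.0
gripper_force: 0.0
```

```bash
sed -i 's/y=np.array(\[-np.sin(h),np.cos(h),0\])/y=np.array([np.sin(h),-np.cos(h),0])/' plan.py
python3 - <<'E'
from kin import *
s=manip.get_state(); print(s["clock"],s["position"],s["qpos"].round(2))
seq=[(.3,20,42,.05,.15),(.3,20,42,.05,.1),(.3,20,42,.05,.036),(.3,20,42,.015)]
show(seq)
for t in seq:
    o=ik(*pose(*t),[[-.4,.4,2.1,1.3,.5]]);print(o.x.round(2),o.cost.round(5))
E
```

```text
17.65 [ 0.46109467 -0.02301293  0.17503627] [-0.04  0.17  1.85 -0.23  1.12  0.06]
(0.3, 20, 42, 0.05, 0.15) [ 47.1 -32.8 -64.4] [ 52.2 -14.7 -24.2] [ 0.513 -0.038  0.151]
(0.3, 20, 42, 0.05, 0.1) [ 47.1 -32.8 -64.4] [ 52.2 -14.7 -74.2] [ 0.513 -0.038  0.101]
(0.3, 20, 42, 0.05, 0.036) [ 47.1 -32.8 -64.4] [  52.2  -14.7 -138.2] [ 0.513 -0.038  0.037]
(0.3, 20, 42, 0.015) [ 47.1 -32.8 -64.4] [  86.6  -20.8 -138.2] [ 0.548 -0.044  0.037]
[-0.61  0.1   2.28  1.17  0.64] 0.0
[-0.61  0.21  2.36  1.43  0.59] 0.0
[-0.61  0.38  2.44  1.81  0.6 ] 0.0
[-0.56  0.4   2.36  1.77  0.57] 0.0
```

>>> jog_arm --deltas '[47.1,-32.8,-64.4,20,-10,0,0,47.1,-32.8,-64.4,20,-10,0,0,47.1,-32.8,-64.4,20,-10,0,0,47.1,-32.8,-64.4,20,-10,0,0,47.1,-32.8,-64.4,20,-10,0,0,47.1,-32.8,-64.4,20,-10,0,0,47.1,-32.8,-64.4,20,-10,0,0,47.1,-32.8,-64.4,20,-10,0,0,47.1,-32.8,-64.4,20,-10,0,0,47.1,-32.8,-64.4,20,-10,0,0,47.1,-32.8,-64.4,20,-10,0,0,47.1,-32.8,-64.4,20,-10,0,0,47.1,-32.8,-64.4,20,-10,0,0,47.1,-32.8,-64.4,20,-10,0,0]'

```text
clock: 19.05
position: [0.4814, -0.0336, 0.1758]
ee_rot: [-0.062, 0.919, 0.164, 0.353]
contact_force: [-0.4, -0.0, -0.1]
width: 0.0003
gripper_force: 0.0
```

Run:
```python
from kin import *
s=manip.get_state(); print(s["clock"],s["position"],s["qpos"].round(2))
show([(.3,20,42,.05,.1),(.3,20,42,.05,.036),(.3,20,42,.015)])
```

```text
19.05 [ 0.48137885 -0.03359243  0.17582202] [-0.66  0.01  2.3   1.07  0.71 -0.25]
(0.3, 20, 42, 0.05, 0.1) [ 0.1  0.1 -0.2] [ 31.9  -4.1 -75. ] [ 0.513 -0.038  0.101]
(0.3, 20, 42, 0.05, 0.036) [ 0.1  0.1 -0.2] [  31.9   -4.1 -139. ] [ 0.513 -0.038  0.037]
(0.3, 20, 42, 0.015) [ 0.1  0.1 -0.2] [  66.3  -10.2 -139. ] [ 0.548 -0.044  0.037]
```

>>> jog_arm --deltas '[0,0,0,10,-2,-30,0,0,0,0,15,-4,-70,0,0,0,0,15,-4,-105,0,0,0,0,15,-4,-130,0,0,0,0,15,-4,-139,0,0,0,0,15,-4,-139,0,0,0,0,15,-4,-139,0]'

```text
clock: 19.75
position: [0.4962, -0.0371, 0.0361]
ee_rot: [-0.063, 0.919, 0.163, 0.353]
contact_force: [-0.6, 0.4, -1.1]
width: -0.0
gripper_force: 0.0
```

Run:
```python
from kin import *
s=manip.get_state(); print(s["clock"],s["position"],s["qpos"].round(2))
show([(.3,20,42,.015),(.25,20,42,.0),(.2,20,42,0),(.15,20,42,0),(.1,20,42,0),(.05,20,42,0),(0,20,42,0)])
im=imaging.get_image("wrist"); cv2.imwrite("pics/w7.png",im)
```

```text
19.75 [ 0.49618377 -0.03712176  0.03610866] [-0.64  0.38  2.49  1.84  0.62 -1.18]
(0.3, 20, 42, 0.015) [-0.1  0.  -0.1] [51.5 -6.6  0.7] [ 0.548 -0.044  0.037]
(0.25, 20, 42, 0.0) [-0.1  0.  -0.1] [ 74.4 -12.8   0.7] [ 0.571 -0.05   0.037]
(0.2, 20, 42, 0) [-0.1  0.  -0.1] [ 82.6 -15.8   0.7] [ 0.579 -0.053  0.037]
(0.15, 20, 42, 0) [-0.1  0.  -0.1] [ 91.  -18.5   0.7] [ 0.587 -0.056  0.037]
(0.1, 20, 42, 0) [-0.1  0.  -0.1] [ 99.5 -20.8   0.7] [ 0.596 -0.058  0.037]
(0.05, 20, 42, 0) [-0.1  0.  -0.1] [108.1 -22.6   0.7] [ 0.604 -0.06   0.037]
(0, 20, 42, 0) [-0.1  0.  -0.1] [116.8 -24.    0.7] [ 0.613 -0.061  0.037]
```

View pics/w7.png

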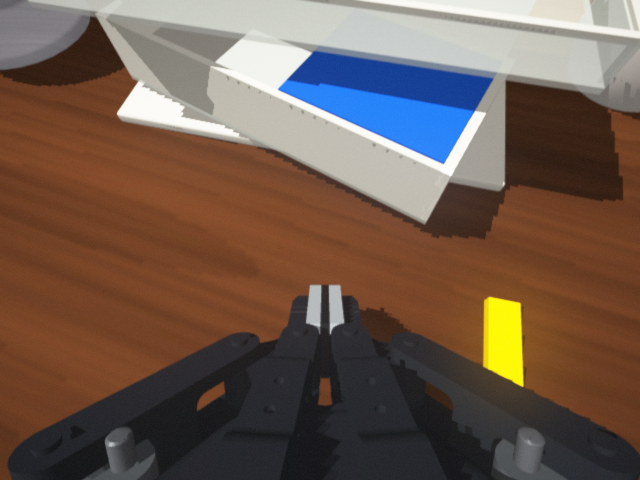

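The wrist view shows the tray free end at about (430,210) with the lid shut and covering the compartment. The fingertip at (325,300) is clear, and the caliper at (505,340) is below and to the side. Now pushing.

>>> jog_arm --deltas '[0,0,0,20,-3,1,0,0,0,0,40,-5,1,0,0,0,0,51,-7,1,0,0,0,0,58,-9,1,0,0,0,0,66,-11,1,0,0,0,0,74,-13,1,0,0,0,0,82,-16,1,0,0,0,0,86,-17,1,0,0,0,0,91,-18,1,0,0,0,0,91,-18,1,0]'

```text
clock: 20.8
position: [0.5869, -0.0555, 0.0369]
ee_rot: [-0.063, 0.919, 0.162, 0.353]
contact_force: [-0.8, -0.2, -0.4]
width: -0.0001
gripper_force: 0.0
```

>>> jog_arm --deltas '[0,0,0,3,-1,0,0,0,0,0,6,-2,0,0,0,0,0,8.5,-2.3,0,0,0,0,0,11.5,-3,0,0,0,0,0,14,-3.5,0,0,0,0,0,16,-4,0,0]'

```text
clock: 21.4
position: [0.6025, -0.0591, 0.0369]
ee_rot: [-0.063, 0.919, 0.162, 0.353]
contact_force: [-1.4, 0.8, -0.3]
width: -0.0
gripper_force: 0.8
```

>>> jog_arm --deltas '[0,0,0,2,-0.5,0,0,0,0,0,4,-1,0,0,0,0,0,5,-1,0,0,0,0,0,6,-1,0,0,0,0,0,6,-1,0,0]'

```text
clock: 21.9
position: [0.6084, -0.0603, 0.037]
ee_rot: [-0.063, 0.919, 0.162, 0.353]
contact_force: [0.3, -0.1, -1.1]
width: -0.0004
gripper_force: 0.5
```

>>> jog_arm --deltas '[0,0,0,1,0,0,0,0,0,0,2,0,0,0,0,0,0,3,0,0,0,0,0,0,3,0,0,0]'

```text
clock: 22.3
position: [0.6116, -0.0606, 0.037]
ee_rot: [-0.062, 0.919, 0.162, 0.353]
contact_force: [-1.3, -0.2, -0.1]
width: -0.0002
gripper_force: 0.6
```

>>> jog_arm --deltas '[0,0,0,1,0,0,0,0,0,0,2,0,0,0,0,0,0,2,0,0,0]'

```text
clock: 22.6
position: [0.6136, -0.0605, 0.037]
ee_rot: [-0.062, 0.919, 0.162, 0.353]
contact_force: [-1.1, -0.3, -0.4]
width: 0.0002
gripper_force: 0.8
```

>>> jog_arm --deltas '[0,0,0,1,0,0,0,0,0,0,2,0,0,0,0,0,0,2,0,0,0]'

```text
clock: 22.9
position: [0.6153, -0.0604, 0.0369]
ee_rot: [-0.063, 0.919, 0.162, 0.353]
contact_force: [-3.7, -3.0, 0.5]
width: -0.0001
gripper_force: 1.5
```

>>> jog_arm --deltas '[0,0,0,1,0,0,0,0,0,0,1.5,0,0,0,0,0,0,1.5,0,0,0]'

```text
clock: 23.2
position: [0.6157, -0.0604, 0.0367]
ee_rot: [-0.062, 0.92, 0.162, 0.352]
contact_force: [-8.2, -3.8, 5.0]
width: 0.0002
gripper_force: 4.5
```

Run:
```python
from h import *
s=manip.get_state(); print(s["position"],s["contact_force"].round(1),s["moment"].round(2))
im=imaging.get_image("wrist"); cv2.imwrite("pics/w8.png",im)
```

```text
[ 0.61572439 -0.06040044  0.03671127] [-8.2 -3.8  5. ] [-0.44  0.78 -0.15]
```

View pics/w8.png

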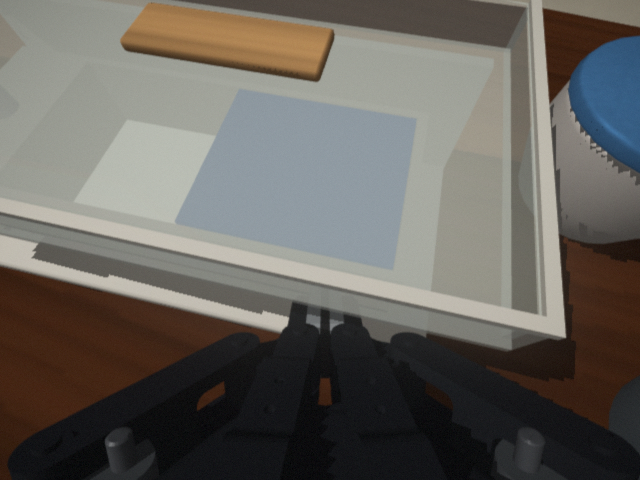

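The view shows the lid shut under the tier, with its corners at about (239,90), (417,118), (394,268) and (176,221). I'll check from these that the tray is parallel to the unit.

Run:
```python
from plan import *
c=imaging.calibration("wrist"); Q=[]
for p in [(239,90),(417,118),(394,268),(176,221)]:
    w=ray("",p,.058,c)[:2]-O; Q.append([w@X,w@Y])
Q=np.array(Q); print((Q*1000).round(1))
for i,j in((0,1),(3,2)): d=Q[j]-Q[i]; print("angle",np.arctan2(-d[0],-d[1]).round(3))
```

```text
[[  40.  -106.4]
 [  40.9 -196.8]
 [ -39.1 -196.5]
 [ -38.4 -106.2]]
angle -0.01
angle 0.008
```

The tray is home (angle 0 ± 0.01) and the lid is at its stop. I'll retreat straight back, then up.

>>> jog_arm --deltas '[0,0,0,-5,-1,0,0,0,0,0,-30,-4,0,0,0,0,0,-70,-5,5,0,0,0,0,-110,10,30,0,0,0,0,-130,15,75,0,0,0,0,-150,20,120,0,0,0,0,-150,20,150,0,0,0,0,-150,20,150,0]'

```text
clock: 24.05
position: [0.4679, -0.0407, 0.1924]
ee_rot: [-0.059, 0.918, 0.164, 0.357]
contact_force: [0.6, -0.4, -0.5]
width: 0.0
gripper_force: 0.0
```

Run:
```python
from h import *
s=manip.get_state(); print(s["clock"],s["position"],s["contact_force"].round(1))
im=imaging.get_image("top"); cv2.imwrite("pics/t9.png",im)
d=cv2.absdiff(im,cv2.imread("pics/top0.png")).max(2)
for n,(x0,x1,y0,y1) in dict(wheel=(135,212,172,246),pot=(380,432,125,178),vase=(408,466,190,240),cal=(370,420,255,345)).items(): print(n,(d[y0:y1,x0:x1]>40).mean().round(3))
cv2.imwrite("pics/t9c.png",cv2.resize(im[100:360,120:480],None,fx=2,fy=2))
```

```text
24.05 [ 0.46786541 -0.04066964  0.19236605] [ 0.6 -0.4 -0.5]
wheel 0.0
pot 0.0
vase 0.0
cal 0.31
```

View pics/t9c.png

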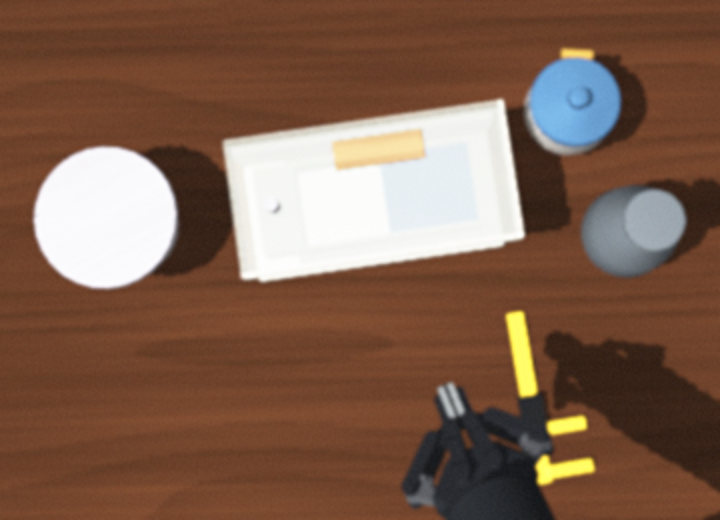

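The top view shows the tray home under the tier, parallel to it, with the lid over the outer compartment. The wheel, pot and vase are unchanged. The caliper is in its place, partly hidden below the gripper, and the arm touches nothing.

```bash
python3 -c "
from rig import manip; print(manip.sign_off())"
```

```text
the job is handed in; nothing more can be done
None
```

I slid the lid out to its stop, then pivoted the tray fully home with the lid still shut; the vase, pot and banding wheel did not move, the caliper looks undisturbed though the gripper partly hid it in the last view, and the job was handed in at about 24 s.

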